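# Fit the T-handled square key into the gearbox sleeve

### The job

Take the T-handled drive key out of the wooden rack and fit its square shank into the square bore of the gearbox's drive sleeve, feeling for the angle at which it goes in. Lower it in by hand, never forcing it or letting it drop, until its collar sits fully home on the sleeve, then let go and leave the other tools where they are.

Things in the scene. Friction and masses are not known exactly. Their poses are not given: they have to be found in the camera images.
- key_bar (a point): Centre of the crossbar of the loose steel T-handled drive key (about 0.36 kg); grip here. The bar is 80 long (this point's x), 14 wide (y, the width to grip), 16 high; z points up, away from the shank. Below it: round stem 16 in diameter, 27 long; round collar 40 in diameter, 6 thick, underside 41 below this point; then the square shank. It starts upright in the rack, at any heading.
- key_tip (a point): Centre of the lower end of the key, 86 below key_bar on its axis; same axes. The square shank (20 x 20, sides parallel to the bar's x and y) is 40 long under the collar; below it a round tapered nose, 5 long, 12 to 19.4 in diameter, finds the bore at any angle, so only beyond 9 deep has the square entered. If it sticks deeper, a twist wedges it: give way to the felt torque by a few degrees.
- rack_hole (a point): The centre of the mouth of the round hole, 31 in diameter, in the top of the fixed wooden rack (block 100 x 90 x 55 high), in which the key stands at the start. z is up.
- bore_mouth (a point): Centre of the mouth of the square bore in the top of the gearbox's steel drive sleeve, 95 above the bench; z is up, along the bore; x and y are the housing's, NOT the bore's. Bore 22 x 22, 50 deep, rim chamfer 1. The key fits at four angles a quarter turn apart, within about 5 degrees. Fully home, the collar rests on the mouth and the key's lower end is 45 below it.
- gearbox: The fixed grey gearbox, origin under its centre, foot 150 x 110. Its sleeve, a 40 x 40 steel block with sides parallel to the bore, rises 7 above a round housing tube 80 in diameter. The sleeve stands at any angle, not given: see it from above or feel for it with the key resting lightly and turning. It is stiff (0.22 N m), stays put under light rubbing. Keep below 40 N on it.
- jar_c (a point): Bystander: the middle of a glass jar, 60 in diameter and 80 high, standing beyond the work.
- wrench_grip (a point): Bystander: the grip of a steel wrench lying on the bench.
- screwdriver_grip (a point): Bystander: the grip of a screwdriver lying on the bench.
Mind the look-alikes: they are no part of the job. There is more than one size of the gearbox; the job needs the larger.

How it is judged:
On the way, in this order (a step that is already met when the one before it is completed fails the run):
1. the key is drawn clear of the rack, its lower end above the top of the rack (z of key_tip in the frame of rack_hole above 0.005 m), for 0.1 s.
2. the square shank has entered the bore upright, the key's lower end at least 12 mm deep (z of key_tip in the frame of bore_mouth below -0.012 m and horizontal distance between key_tip and bore_mouth below 0.004 m and angle between key_tip's own z axis and vertical below 0.15 rad), for 0.1 s.
At the end, for the whole second after the job is handed in: The key stands at rest in the gearbox's sleeve with its collar on the mouth (lower end at least 42.5 mm below the mouth, within 3 mm of the bore's axis, tilted less than 0.06 rad) (z of key_tip in the frame of bore_mouth below -0.0425 m and horizontal distance between key_tip and bore_mouth below 0.003 m and angle between key_tip's own z axis and vertical below 0.06 rad and linear speed of key below 0.02 m/s); the robot touches nothing.
It fails at once if the key is forced: more than 40 N between the key and the gearbox with its sleeve (contact force between key and gearbox above 40 N).
It fails at once if the key is dropped: it moves faster than 0.4 m/s at the bore (horizontal distance between key_tip and bore_mouth below 0.02 m and z of key_tip in the frame of bore_mouth below 0.02 m and linear speed of key above 0.4 m/s).
It fails at once if the jar, the wrench or the screwdriver is moved by more than 20 mm (distance of any of jar_c, wrench_grip, screwdriver_grip from where it was at the start of the episode above 0.02 m).
It also fails if it takes over 72 s, if anything falls off the work surface, if the arm or the gripper's body presses on something with over 40 N, if the wrist force passes 120 N, or if a joint passes its speed limit or range.

### The arm

A 6-joint arm with a two-finger parallel gripper is mounted at the origin on the work surface. World frame = base frame: x ahead of the robot, y to its left, z up, the work surface at z = 0. Lengths are in m, angles in rad, forces in N, time in s.
With the tool pointing down it reaches from about 0.375 to 0.9 m from the base axis. Payload 3.1 kg.
Tool frame: the origin (TCP) lies between the finger pads; the fingertips stand 22 mm ahead of it and the grasp point (between the pads) lies 3 mm ahead of it; z points along the fingers, y is the line along which they close (so a half turn about z gives the same grasp; the last joint's range is limited). The gripper opens to 87 mm and grips with 3 to 60 N. Pads are 19 mm wide; open, the fingers measure 117 mm over their backs; the gripper's body (75 mm by 190 mm) begins 51 mm behind the grasp point.
Start: joints at [-1.345, 0.527, 1.433, -0, 1.181, -0.178], TCP at [0.246, -0.574, 0.21] pointing down, gripper open.
Joint ranges: [-3.08, 3.08], [-0.75, 2.2], [0.22, 2.44], [-1.43, 4.57], [0, 2.65], [-2.85, 2.85]. Speed limits (rad/s): [2.79, 2.79, 3.14, 3.14, 3.14, 3.14].

### API

Orientations are given as a unit quaternion [x, y, z, w].
In Python, from rig import robot gives the robot as it stands.
- The arm moves only by the tool move_arm, never from a script. Its argument "series" is text: rows parted by semicolons, each of 6 numbers parted by spaces: the shift along the tool's x, y, z in mm, then the turn, a rotation vector about the tool's x, y, z in degrees. In form: dx dy dz ax ay az; .... A call has 1 to 8 rows; each row is the pose to reach, as a shift and turn from the pose commanded when the call began, along the tool's axes at that moment; what a row does not reach only later rows make up. A row lasts 1/12 s, in which the tool goes at most 41.7 mm and 7.16 degrees, less where a joint would pass 70% of its speed; a pose out of reach is approached as far as the arm can. A call with a gripper value outside its range is refused whole. "jaw" is the opening, from 0 (shut) to 1 (fully open), set as the call begins (left out, the last holds). The fingers move at their own pace and stop on an object; "newtons" is the grip in N (left out, the last holds). Time passes only in rows, so rows that repeat a pose let the fingers close. It gives the time, the measured TCP pose, the force, the opening and the grip force at its end, in the units of the state.
- robot.get_obs(): the state, without advancing time (a new reading comes with each control period).
- robot.camera(name): name is "side" or "top"; returns a dict with "img" (400x640x3 uint8, red, green, blue), "mtx" (3x3 intrinsics, pixels), "world_to_cam" (4x4, takes a point from world to camera coordinates). Camera axes: x right, y down, z forward; pixel columns grow to the right and rows downward; lengths in m; the calibration is good to about 2 mm. A picture is of the moment at which its call begins. There is no depth.
- robot.hand_in(): hands the job in; it is judged then, once.
Trained networks look in a picture, given as the dict that the camera call returned (one of the last four; its "shot" number tells which), for a name from the list of things; names that differ only in an ending like _2 or _b are one class to them, and where a whole thing is asked for, a point or a joint stands for the part that bears it (a point fixed in the world has none). Each returns a list of dicts, best first, with "p" (0 to 1); they miss things now and then, are a little off and sometimes report something else, mostly with a low value. They report only what shows in the picture. A call takes as long as a camera call. They do not tell look-alikes from the thing itself.
- robot.search_frame(picture, thing): "xyz" ([x, y, z] in m, in world coordinates, good to about 4 mm: the middle of the surface that is visible of it).
- robot.tip_of(picture, thing): "xyz" ([x, y, z] in m, in world coordinates, good to about 4 mm: a listed point, or the origin of a listed thing).
The state is a dict: "time": time; "q": joint angles; "joint_velocities": joint speeds; "joint_torque": joint torques, N m; "position": TCP position; "tool_rot": TCP orientation; "ft_force": force on the tool from outside, world axes, zero at the start; "moment": the same for the moment, N m; "grip_width": finger opening in m; "grip_force": force on a finger pad.
Only numpy, scipy, OpenCV 4.12 (cv2) and the standard library are available. Lean on these libraries where they do the work, as an engineer would, in place of code of your own. Each camera call takes 0.05 s, during which the arm holds its last target. There are 200 camera calls.

## Working session

There is one attempt and no reset: what is moved stays moved. The work goes in short steps, Python scripts to look and compute and a tool call to move; the robot and the scene stay as the last step left them, time stands still between calls to the robot, and variables do not carry over. Pictures are saved under pics/ and viewed, at most 10 in all, crops included, and the job is handed in when it is done.

Besides the shell and the picture viewer there is one more tool, called after "Request:" as name(argument=value, ...) on one line, values as JSON. move_arm: Moves the arm, as the interface text tells. Its arguments: {"type":"object","properties":{"series":{"type":"string"},"jaw":{"type":"number"},"newtons":{"type":"number"}},"required":["series"]}

```bash
mkdir -p pics; cat > h.py <<'E'
import numpy as np, cv2
from rig import robot
from scipy.spatial.transform import Rotation as R
def proj(c,p):
    q=c["world_to_cam"]@np.r_[p,1]; u=c["mtx"]@q[:3]; return u[:2]/u[2]
def ray(c,uv,z):
    W=c["world_to_cam"]; Rm,t=W[:3,:3],W[:3,3]; o=-Rm.T@t
    d=Rm.T@np.linalg.solve(c["mtx"],np.r_[uv,1.]); return o+d*(z-o[2])/d[2]
def save(n,im): cv2.imwrite(f"pics/{n}.png",cv2.cvtColor(im,cv2.COLOR_RGB2BGR))
E
cat > a.py <<'E'
from h import *
np.set_printoptions(precision=3,suppress=True)
cs={n:robot.camera(n) for n in("top","side")}
for n,c in cs.items():
    save(n+"0",c["img"]); W=c["world_to_cam"]; print(n,"cam at",-W[:3,:3].T@W[:3,3], c["mtx"][0,0])
    for t in("key_bar","key_tip","rack_hole","bore_mouth","gearbox","jar_c","wrench_grip","screwdriver_grip"):
        for d in robot.tip_of(c,t)[:4]: print(n,t,round(d["p"],2),np.array(d["xyz"]),proj(c,d["xyz"]).round())
o=robot.get_obs(); print(o)
E
python3 a.py
```

```text
top cam at [ 0.404 -0.114  0.967] 405.3026077991471
top key_bar 0.62 [ 0.483 -0.137  0.097] [329. 237.]
top rack_hole 0.85 [ 0.49  -0.138  0.053] [329. 236.]
top bore_mouth 0.64 [0.728 0.168 0.062] [198. 133.]
top bore_mouth 0.56 [0.538 0.124 0.095] [209. 212.]
top gearbox 0.78 [ 0.538  0.126 -0.001] [219. 218.]
top gearbox 0.74 [0.733 0.164 0.003] [207. 139.]
top jar_c 0.58 [ 0.727 -0.004  0.036] [273. 138.]
top jar_c 0.19 [ 0.411 -0.013  0.   ] [275. 271.]
top wrench_grip 0.81 [ 0.413 -0.011  0.001] [275. 270.]
top screwdriver_grip 0.76 [ 0.473 -0.397  0.013] [439. 245.]
side cam at [ 0.299 -0.597  0.67 ] 377.90310099218453
side key_bar 0.73 [ 0.49  -0.135  0.097] [285. 225.]
side key_bar 0.63 [ 0.728 -0.002  0.041] [347. 169.]
side rack_hole 0.62 [ 0.488 -0.138  0.055] [287. 240.]
side bore_mouth 0.87 [0.539 0.119 0.092] [257. 151.]
side bore_mouth 0.85 [0.733 0.17  0.065] [315. 127.]
side gearbox 0.83 [ 0.54   0.123 -0.001] [261. 178.]
side gearbox 0.8 [ 0.729  0.166 -0.001] [315. 148.]
side jar_c 0.57 [ 0.728 -0.006  0.042] [348. 170.]
side wrench_grip 0.91 [ 0.417 -0.016  0.004] [236. 230.]
side screwdriver_grip 0.58 [ 0.472 -0.393  0.014] [347. 358.]
{'time': 0.9, 'q': array([-1.345,  0.527,  1.433, -0.   ,  1.181, -0.178]), 'joint_velocities': array([-0.002, -0.002,  0.001, -0.001,  0.001, -0.   ]), 'joint_torque': array([ -0.001, -44.   , -17.699,   0.063,   0.05 ,  -0.   ]), 'position': array([ 0.246, -0.574,  0.21 ]), 'tool_rot': array([ 0.98 ,  0.201, -0.   ,  0.   ]), 'ft_force': array([ 0.926,  0.398, -0.349]), 'moment': array([ 0.056,  0.002, -0.023]), 'grip_force': 0.0, 'grip_width': 0.08685447826217671}
```

```bash
python3 - <<'E'
import cv2,numpy as np
a=cv2.imread("pics/top0.png")
cv2.imwrite("pics/c1.png",np.hstack([cv2.resize(a[182:242,179:239],(390,390),interpolation=2),cv2.resize(a[206:266,299:359],(390,390),interpolation=2)]))
E
```

```text
(no output)
```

View pics/top0.png

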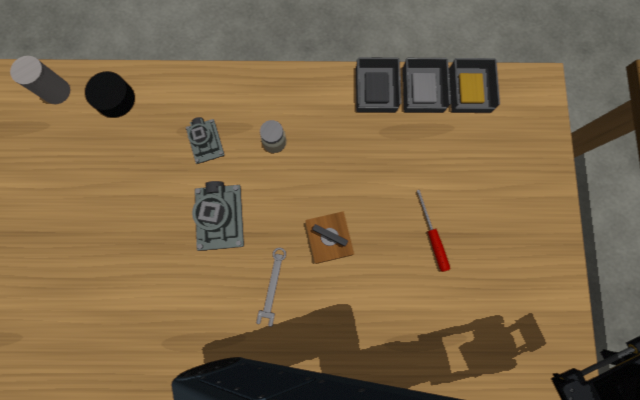

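View pics/c1.png

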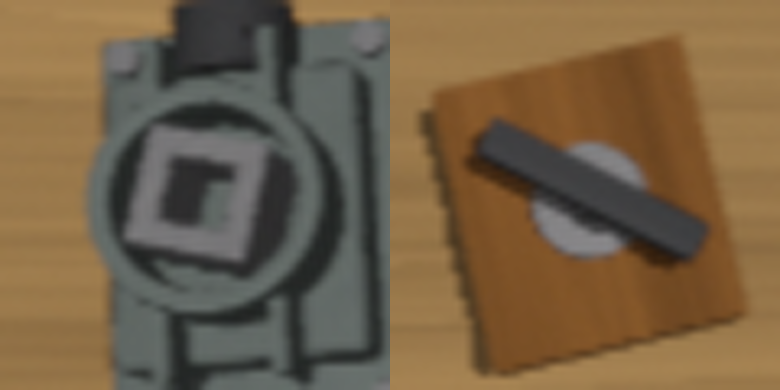

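```bash
cat > b.py <<'E'
from h import *
c=robot.camera("top"); im=c["img"]
def seg(mask_fn,x0,y0,s,z,n,pick):
    cr=cv2.resize(im[y0:y0+s,x0:x0+s],None,fx=8,fy=8,interpolation=cv2.INTER_CUBIC).astype(int)
    m=mask_fn(cr).astype(np.uint8)
    k,l,st,ce=cv2.connectedComponentsWithStats(m); i=l[pick[1]*8//1,pick[0]*8//1] if pick else 1+np.argmax(st[1:,4])
    i=1+np.argmax(st[1:,4])
    ct,_=cv2.findContours((l==i).astype(np.uint8),cv2.RETR_EXTERNAL,cv2.CHAIN_APPROX_NONE)
    p=max(ct,key=len)[:,0]
    w=np.array([ray(c,(q+.5)/8-.5+[x0,y0],z)[:2] for q in p])*1000
    r=cv2.minAreaRect(w.astype(np.float32)); print(n,r)
    save(n,((l==i)*255).astype(np.uint8)[...,None].repeat(3,2)); return cr
br=lambda a:a.sum(2)
seg(lambda a:(a[...,0]>118)&(abs(a[...,0]-a[...,1])<25)&(a[...,0]>=a[...,1]),192,195,42,.095,"sleeve",None)
seg(lambda a:(br(a)<230)&(abs(a[...,0]-a[...,2])<22),306,215,50,.104,"bar",None)
import sys
a=cv2.imread("pics/sleeve.png"); b=cv2.imread("pics/bar.png"); cv2.imwrite("pics/m.png",np.hstack([cv2.resize(a,(390,390)),cv2.resize(b,(390,390))]))
# hand-picked corners
for nm,z,o,pts in(("sleeveH",.095,(179,182),[(157,125),(272,140),(240,265),(125,240)]),("barH",.104,(299,206),[(105,118),(88,150),(300,260),(320,228)])):
    w=np.array([ray(c,np.array(q)/6.5-.5+o,z)[:2] for q in pts])*1000
    print(nm,w.round(1).tolist(),w.mean(0).round(1),[round(float(np.degrees(np.arctan2(*(w[(i+1)%4]-w[i])[::-1]))),1) for i in range(4)])
E
python3 b.py
```

```text
sleeve ((539.0637817382812, 124.66200256347656), (35.57854080200195, 37.606903076171875), 79.98516082763672)
bar ((485.7644348144531, -136.17144775390625), (79.26341247558594, 18.799161911010742), 64.62645721435547)
sleeveH [[561.9, 139.2], [556.9, 100.5], [514.7, 109.1], [522.9, 147.7]] [539.1 124.1] [-97.3, 168.5, 78.0, -12.3]
barH [[511.3, -105.4], [500.7, -99.8], [464.9, -169.3], [475.3, -175.9]] [ 488.1 -137.6] [152.5, -117.3, -32.4, 63.0]
```

View pics/m.png

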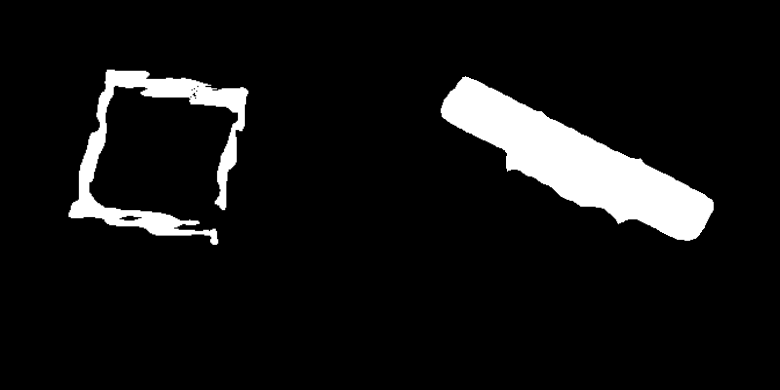

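The sleeve (left mask) gives sides at about 79°/−11° around (539,124) mm. The bar (right mask) gives a heading of about 63.5° around (488,−137) mm. Both agree with the networks and the heights given, so I'll move above the key.

Request:
move_arm(series="15 -12 0 0 0 -2;42 -33 0 0 0 -5;72 -56 0 0 0 -8;104 -81 0 0 0 -11;136 -106 0 0 0 -14;166 -129 0 0 0 -17;188 -146 0 0 0 -19;197 -153 0 0 0 -20", jaw=1, newtons=45)

```text
time: 1.62
position: [0.368, -0.3522, 0.2102]
tool_rot: [0.929, 0.37, 0.0, -0.001]
ft_force: [-0.1, 0.3, -0.0]
grip_width: 0.087
grip_force: 0.0
```

```bash
cat > go.py <<'E'
import sys
from h import *
def to(x,y,z,hd):
    o=robot.get_obs(); r=R.from_quat(o["tool_rot"]); m=r.as_matrix()
    h=np.degrees(np.arctan2(m[1,0],m[0,0])); t=(hd-h+180)%360-180
    print("t",o["time"],"pos",(o["position"]*1000).round(1),"head",round(h,2),"zaxis",m[:,2].round(4),"F",np.round(o["ft_force"],1),"M",np.round(o["moment"],2),"w",o["grip_width"])
    print("shift",(m.T@(np.array([x,y,z])-o["position"]*1000)).round(1),"az",round(-t,1))
if __name__=="__main__": to(*map(float,sys.argv[1:]))
E
python3 go.py 488 -137.5 180 63.5
```

```text
t 1.6167 pos [ 368.  -352.2  210.2] head 43.45 zaxis [-3.0e-04  2.3e-03 -1.0e+00] F [-0.1  0.3 -0. ] M [-0.04  0.02 -0.03] w 0.08695109390700166
shift [234.8 -73.2  30.7] az -20.0
```

Request:
move_arm(series="20 -6 2 0 0 -2;50 -15 6 0 0 -5;85 -27 10 0 0 -8;122 -38 15 0 0 -11;160 -50 20 0 0 -14;196 -61 25 0 0 -17;222 -69 29 0 0 -19;234.8 -73.2 30.7 0 0 -20")

```text
time: 2.28
position: [0.4894, -0.1399, 0.1791]
tool_rot: [0.851, 0.526, 0.0, -0.0]
ft_force: [-0.0, -0.6, 0.1]
grip_width: 0.087
grip_force: 0.0
```

```bash
python3 go.py 488 -137.5 99 63.5; python3 - <<'E'
from h import *
for n in("top","side"):
    c=robot.camera(n); save(n+"1",c["img"])
    for d in robot.tip_of(c,"key_bar")[:2]: print(n,d["p"],np.round(d["xyz"],4))
    if n=="side": a=c["img"][150:300,200:400]; save("c2",cv2.resize(a,(800,600),interpolation=2))
E
```

```text
t 2.2833 pos [ 489.4 -139.9  179.1] head 63.41 zaxis [ 3.e-04  5.e-04 -1.e+00] F [-0.  -0.6  0.1] M [-0.03 -0.03 -0.01] w 0.08697387554188539
shift [ 1.5 -2.3 80.1] az -0.1
side 0.78 [ 0.4898 -0.1342  0.096 ]
```

View pics/c2.png

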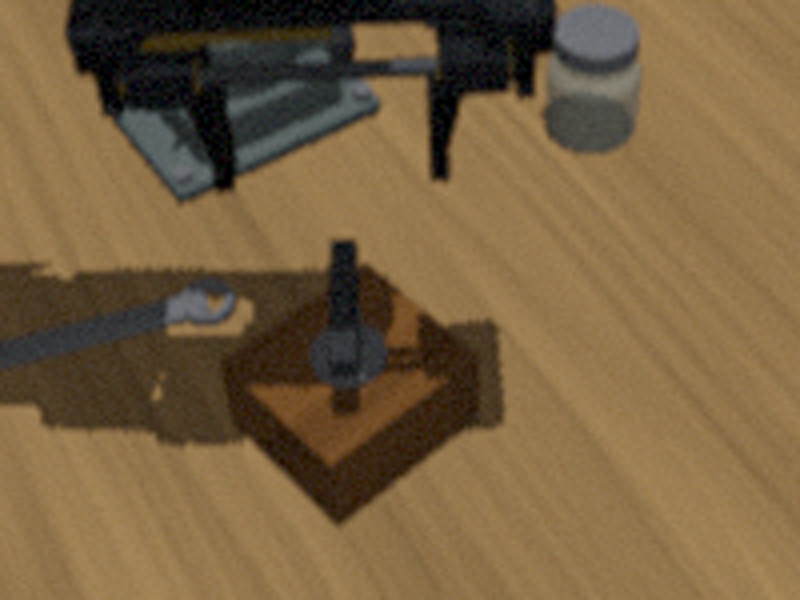

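The fingers straddle the bar, at crop px (215,185) and (440,175) with the bar at x≈343. I'll descend and grip.

Request:
move_arm(series="1 -1 10 0 0 0;2 -2 25 0 0 0;2.3 -2.3 40 0 0 0;2.3 -2.3 55 0 0 0;2.3 -2.3 68 0 0 0;2.3 -2.3 76 0 0 0;2.3 -2.3 80 0 0 0;2.3 -2.3 80 0 0 0")

```text
time: 3.15
position: [0.4866, -0.1399, 0.0989]
tool_rot: [0.852, 0.523, -0.0, -0.0]
ft_force: [-0.7, 0.7, -0.0]
grip_width: 0.0872
grip_force: 0.0
```

Request:
move_arm(series="0 0 0 0 0 0;0 0 0 0 0 0;0 0 0 0 0 0;0 0 0 0 0 0;0 0 0 0 0 0;0 0 0 0 0 0;0 0 0 0 0 0;0 0 0 0 0 0", jaw=0, newtons=40)

```text
time: 3.82
position: [0.4871, -0.139, 0.0995]
tool_rot: [0.852, 0.524, 0.0, 0.0]
ft_force: [0.3, -0.5, 0.9]
grip_width: 0.0417
grip_force: 0.0
```

```bash
python3 go.py 488 -137.5 180 63.5
```

```text
t 3.8167 pos [ 487.1 -139.    99.5] head 63.2 zaxis [ 1.e-04 -1.e-04 -1.e+00] F [ 0.3 -0.5  0.9] M [-0.04 -0.07 -0.06] w 0.04166167104470801
shift [  1.8   0.1 -80.5] az -0.3
```

Request:
move_arm(series="0 0 0 0 0 0;0 0 0 0 0 0;0 0 0 0 0 0;0 0 0 0 0 0;0 0 0 0 0 0;0 0 0 0 0 0;0 0 0 0 0 0;0 0 0 0 0 0")

```text
time: 4.48
position: [0.4871, -0.1391, 0.0995]
tool_rot: [0.852, 0.524, 0.0, 0.0]
ft_force: [-0.8, 0.3, 0.2]
grip_width: 0.0008
grip_force: 0.0
```

```bash
python3 go.py 488 -137.5 180 63.5;python3 - <<'E'
from h import *
p=[]
for i in range(4):
    c=robot.camera("top"); p.append(robot.get_obs()["position"]*1000)
print(np.round(p,1))
E
```

```text
t 4.4833 pos [ 487.1 -139.1   99.5] head 63.19 zaxis [ 0. -0. -1.] F [-0.8  0.3  0.2] M [-0.04 -0.08 -0.01] w 0.0007774669631429142
shift [  1.8   0.1 -80.5] az -0.3
[[ 487.1 -139.1   99.4]
 [ 487.1 -139.1   99.4]
 [ 487.  -139.1   99.5]
 [ 487.1 -139.1   99.5]]
```

```bash
python3 - <<'E'
from h import *
im=[]
for n in("top","side"):
    c=robot.camera(n); u=proj(c,[.487,-.139,.0995]).astype(int); print(n,u)
    im.append(cv2.resize(c["img"][u[1]-45:u[1]+45,u[0]-45:u[0]+45],(400,400),interpolation=2))
    for t in("key_bar","key_tip"):
        for d in robot.tip_of(c,t)[:2]: print(n,t,d["p"],np.round(d["xyz"],4))
save("c3",np.hstack(im))
E
```

```text
top [330 235]
top key_tip 0.16 [0.5373 0.1238 0.0927]
side [284 226]
side key_bar 0.75 [ 0.4946 -0.1338  0.0937]
side key_bar 0.32 [ 0.476  -0.3908  0.0145]
side key_tip 0.23 [ 0.4757 -0.3905  0.0137]
side key_tip 0.2 [ 0.7309 -0.005   0.0396]
```

View pics/c3.png

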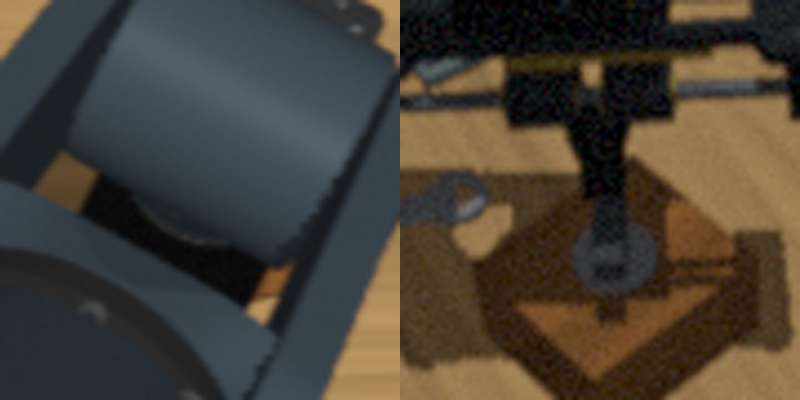

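```bash
python3 - <<'E'
from h import *
c=robot.camera("side")
a=np.radians(63.3); ex=np.array([np.cos(a),np.sin(a),0]); ey=np.array([np.sin(a),-np.cos(a),0])
def pr(n,p): u=proj(c,p/1000); print(n,u.round(1))
T=np.array([488.5,-139,179.1])
for s in(-43.5,43.5):
    for zz in (157,179,200): pr(("open tip",s,zz),np.array([488.5,-139,zz])+ey*s)
for zz in(77,99,110,120,130): pr(("closed",zz),np.array([487.1,-139.1,zz]))
B=np.array([488.5,-137,104])
for s in(-40,0,40): pr(("bar top",s),B+ex*s)
print(robot.get_obs()["q"])
E
```

```text
('open tip', -43.5, 157) [260.3 206.9]
('open tip', -43.5, 179) [258.9 198.6]
('open tip', -43.5, 200) [257.6 190.4]
('open tip', 43.5, 157) [306.6 204.7]
('open tip', 43.5, 179) [306.3 196.4]
('open tip', 43.5, 200) [306.  188.1]
('closed', 77) [285.7 233.3]
('closed', 99) [285.  226.2]
('closed', 110) [284.6 222.6]
('closed', 120) [284.2 219.2]
('closed', 130) [283.9 215.8]
('bar top', -40) [285.  239.4]
('bar top', 0) [285.  223.6]
('bar top', 40) [284.9 209. ]
[-4.99064206e-01  5.42073267e-01  1.82926740e+00  2.22813586e-06
  7.70238544e-01 -3.12021750e-02]
```

The side picture shows the closed fingertips at about px (284,225), lying over the bar top. That is about 22–25 mm higher than the reported pose implies, so the gripper closed above the bar. I'll open, go lower and watch the force.

Request:
move_arm(series="0 0 0 0 0 0;0 0 0 0 0 0;0 0 0 0 0 0;0 0 0 0 0 0;0 0 0 0 0 0;0 0 0 0 0 0;0 0 0 0 0 0;0 0 0 0 0 0", jaw=1)

```text
time: 5.7
position: [0.487, -0.1391, 0.0994]
tool_rot: [0.852, 0.524, -0.0, -0.0]
ft_force: [0.1, -0.1, 0.5]
grip_width: 0.0458
grip_force: 0.0
```

Request:
move_arm(series="0 0 0 0 0 0;0 0 0 0 0 0;0 0 0 0 0 0;0 0 0 0 0 0;0 0 0 0 0 0;0 0 0 0 0 0;0 0 0 0 0 0;0 0 0 0 0 0")

```text
time: 6.37
position: [0.487, -0.1391, 0.0994]
tool_rot: [0.852, 0.524, -0.0, -0.0]
ft_force: [0.9, -0.3, -0.7]
grip_width: 0.0862
grip_force: 0.0
```

```bash
python3 go.py 488.5 -137 99 63.5; python3 - <<'E'
from h import *
c=robot.camera("side"); a=c["img"][170:270,220:353]; save("c4",cv2.resize(a,(798,600),interpolation=2))
for d in robot.tip_of(c,"key_bar")[:2]: print(d["p"],np.round(d["xyz"],4))
E
```

```text
t 6.3667 pos [ 487.  -139.1   99.4] head 63.19 zaxis [-0.  0. -1.] F [ 0.9 -0.3 -0.7] M [ 0.01 -0.07  0.04] w 0.08623984384783559
shift [2.5 0.4 0.4] az -0.3
0.97 [ 0.4907 -0.1379  0.0988]
0.16 [0.5397 0.1224 0.0925]
```

View pics/c4.png

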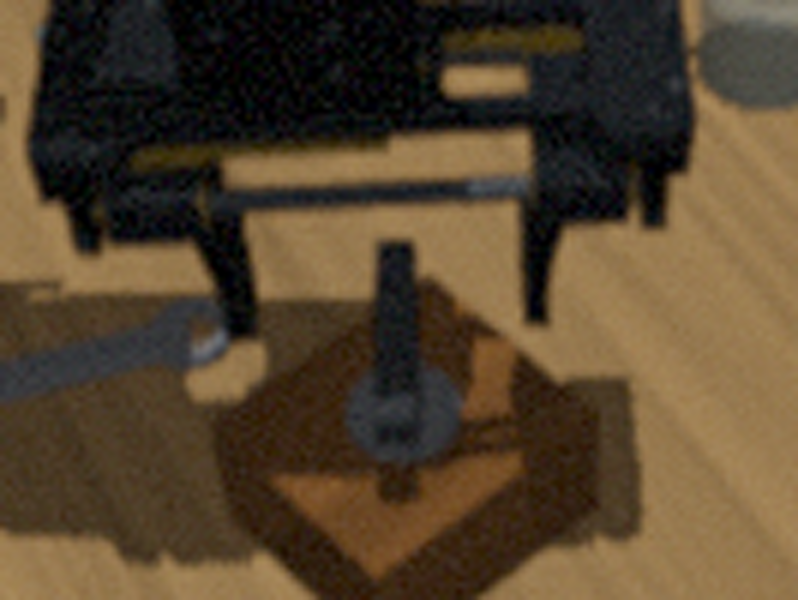

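The open fingertips are at px (261,226) and (309,224), with the bar between them at x≈286. They lie about 26 mm higher than the reported pose says. I'll go down by that much.

Request:
move_arm(series="1 0.5 3 0 0 0;2 1 7 0 0 0;2.5 1.5 12 0 0 0;2.5 1.5 16 0 0 0;2.5 1.5 19 0 0 0;2.5 1.5 20 0 0 0;2.5 1.5 20 0 0 0")

```text
time: 7.05
position: [0.4892, -0.1374, 0.0789]
tool_rot: [0.852, 0.524, -0.0, -0.0]
ft_force: [0.0, -0.2, 0.2]
grip_width: 0.0868
grip_force: 0.0
```

Request:
move_arm(series="0 0 2 0 0 0;0 0 4 0 0 0;0 0 5 0 0 0;0 0 6 0 0 0;0 0 6 0 0 0")

```text
time: 7.47
position: [0.4894, -0.1375, 0.0733]
tool_rot: [0.852, 0.524, -0.0, -0.0]
ft_force: [-0.9, -0.3, 0.1]
grip_width: 0.0871
grip_force: 0.0
```

```bash
python3 go.py 488.5 -137 99 63.5
```

```text
t 7.4667 pos [ 489.4 -137.5   73.3] head 63.19 zaxis [-2.e-04  1.e-04 -1.e+00] F [-0.9 -0.3  0.1] M [-0.05 -0.06  0.02] w 0.08713882961344341
shift [  0.   -1.1 -25.7] az -0.3
```

Request:
move_arm(series="0 0 0 0 0 0;0 0 0 0 0 0;0 0 0 0 0 0;0 0 0 0 0 0;0 0 0 0 0 0;0 0 0 0 0 0;0 0 0 0 0 0;0 0 0 0 0 0", jaw=0, newtons=40)

```text
time: 8.13
position: [0.4895, -0.1375, 0.0735]
tool_rot: [0.852, 0.524, 0.0, 0.0]
ft_force: [0.6, 0.3, -0.2]
grip_width: 0.0418
grip_force: 0.0
```

Request:
move_arm(series="0 0 0 0 0 0;0 0 0 0 0 0;0 0 0 0 0 0;0 0 0 0 0 0;0 0 0 0 0 0;0 0 0 0 0 0;0 0 0 0 0 0;0 0 0 0 0 0")

```text
time: 8.8
position: [0.4893, -0.1374, 0.0734]
tool_rot: [0.852, 0.524, -0.0, -0.0]
ft_force: [-0.6, -0.2, 0.7]
grip_width: 0.014
grip_force: 40.0
```

```bash
python3 go.py 488.5 -137 99 63.5
```

```text
t 8.8 pos [ 489.3 -137.4   73.4] head 63.2 zaxis [-4.e-04  2.e-04 -1.e+00] F [-0.6 -0.2  0.7] M [ 0.01  0.04 -0.04] w 0.013969149647240137
shift [  0.   -0.9 -25.6] az -0.3
```

Gripped at 14 mm width with 40 N. Lifting.

Request:
move_arm(series="0 0 -3 0 0 0;0 0 -10 0 0 0;0 0 -20 0 0 0;0 0 -32 0 0 0;0 0 -46 0 0 0;0 0 -58 0 0 0;0 0 -66 0 0 0;0 0 -70 0 0 0")

```text
time: 9.47
position: [0.4903, -0.1378, 0.1452]
tool_rot: [0.852, 0.524, 0.001, 0.001]
ft_force: [0.8, -0.4, -2.8]
grip_width: 0.0138
grip_force: 40.0
```

Request:
move_arm(series="0 0 -4 0 0 0;0 0 -12 0 0 0;0 0 -24 0 0 0;0 0 -36 0 0 0;0 0 -46 0 0 0;0 0 -50 0 0 0;0 0 -50 0 0 0;0 0 -50 0 0 0")

```text
time: 10.13
position: [0.4892, -0.1374, 0.1932]
tool_rot: [0.852, 0.524, -0.0, -0.0]
ft_force: [0.4, 1.4, -3.2]
grip_width: 0.0139
grip_force: 40.0
```

```bash
python3 go.py 538.5 123.5 193 79;  python3 - <<'E'
from h import *
for n in("side","top"):
    c=robot.camera(n)
    for t in("key_bar","key_tip","bore_mouth"):
        for d in robot.tip_of(c,t)[:2]: print(n,t,round(d["p"],2),np.round(d["xyz"],4))
E
```

```text
t 10.1333 pos [ 489.2 -137.4  193.2] head 63.19 zaxis [-6.e-04  3.e-04 -1.e+00] F [ 0.4  1.4 -3.2] M [-0.03 -0.08 -0.01] w 0.013887007855136857
shift [255.1 -73.7   0.3] az -15.8
side key_bar 0.58 [ 0.492  -0.1355  0.2167]
side key_tip 0.63 [ 0.4862 -0.1374  0.1296]
side bore_mouth 0.96 [0.5389 0.1225 0.0918]
side bore_mouth 0.44 [0.7325 0.169  0.0649]
top bore_mouth 0.88 [0.5382 0.1213 0.0991]
top bore_mouth 0.82 [0.7298 0.167  0.0643]
```

Request:
move_arm(series="10 -3 0 0 0 -1;27 -8 0 0 0 -2;48 -14 0 0 0 -3;72 -21 0 0 0 -5;97 -28 0 0 0 -6;120 -35 0 0 0 -7;142 -41 0 0 0 -8;162 -47 0 0 0 -9")

```text
time: 11.2
position: [0.5206, 0.0305, 0.1934]
tool_rot: [0.807, 0.59, 0.0, -0.0]
ft_force: [0.7, -0.4, -2.2]
grip_width: 0.0136
grip_force: 40.0
```

Request:
move_arm(series="18 -2 0 0 0 -1;36 -4 0 0 0 -2;52 -6 0 0 0 -4;66 -8 0 0 0 -5;76 -9 0 0 0 -6;81 -9.5 0 0 0 -6.6;83 -10 0 0 0 -6.8;83 -10 0 0 0 -6.8")

```text
time: 11.87
position: [0.5363, 0.1106, 0.1934]
tool_rot: [0.771, 0.636, -0.0, -0.0]
ft_force: [0.5, -0.1, -2.6]
grip_width: 0.0136
grip_force: 40.0
```

```bash
python3 go.py 538.7 122.5 170 79;  python3 - <<'E'
from h import *
for i in range(2):
    c=robot.camera("side")
    for t in("key_bar","key_tip","bore_mouth"):
        for d in robot.tip_of(c,t)[:1]: print(t,round(d["p"],2),np.round(d["xyz"],4))
a=c["img"][80:200,190:350]; save("c5",cv2.resize(a,(800,600),interpolation=2))
E
```

```text
t 11.8667 pos [536.3 110.6 193.4] head 79.04 zaxis [-4.e-04 -2.e-04 -1.e+00] F [ 0.5 -0.1 -2.6] M [-0.09 -0.05 -0.04] w 0.013637740332856597
shift [12.2  0.1 23.4] az 0.0
key_bar 0.91 [0.5381 0.1136 0.2178]
key_tip 0.89 [0.5337 0.1108 0.1304]
bore_mouth 0.78 [0.5399 0.1213 0.0938]
key_bar 0.77 [0.5375 0.1108 0.2157]
key_tip 0.61 [0.5339 0.1084 0.1301]
bore_mouth 0.84 [0.7315 0.1728 0.0652]
```

View pics/c5.png

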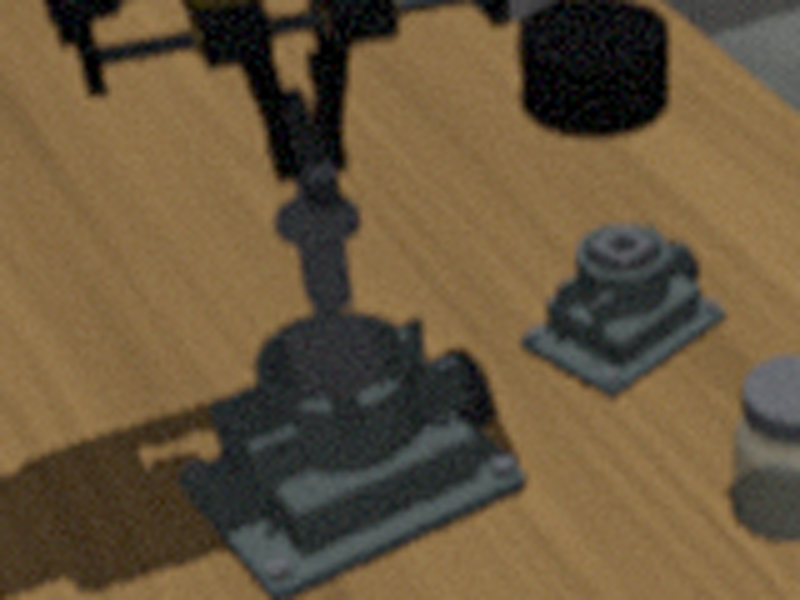

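The key hangs straight over the larger gearbox, with its tip near crop px (330,305) just short of the sleeve. I'll move the last 12 mm across, then lower to just above the mouth.

Request:
move_arm(series="2 0 0 0 0 0;5 0 3 0 0 0;9 0 8 0 0 0;12 0 14 0 0 0;12 0 20 0 0 0;12 0 25 0 0 0;12 0 28 0 0 0;12 0 28 0 0 0")

```text
time: 12.93
position: [0.538, 0.1221, 0.1643]
tool_rot: [0.772, 0.636, -0.001, -0.001]
ft_force: [-0.4, 0.0, -2.9]
grip_width: 0.0135
grip_force: 40.0
```

```bash
python3 go.py 538.7 122.5 158.4 79;  python3 - <<'E'
from h import *
for n in("top","side"):
    c=robot.camera(n)
    for t in("key_bar","key_tip","bore_mouth"):
        for d in robot.tip_of(c,t)[:2]: print(n,t,round(d["p"],2),np.round(d["xyz"],4))
a=c["img"][110:185,210:310]; save("c6",cv2.resize(a,(800,600),interpolation=2))
E
```

```text
t 12.9333 pos [538.  122.1 164.3] head 79.0 zaxis [-2.4e-03 -1.0e-04 -1.0e+00] F [-0.4  0.  -2.9] M [-0.02 -0.01 -0.06] w 0.013490329416331609
shift [0.5 0.6 5.9] az -0.0
top key_tip 0.66 [0.5346 0.1231 0.1041]
top bore_mouth 0.94 [0.7311 0.1642 0.0615]
top bore_mouth 0.72 [0.5399 0.123  0.0953]
side key_bar 0.93 [0.5425 0.1227 0.1864]
side key_bar 0.28 [ 0.4859 -0.1414  0.0533]
side key_tip 0.92 [0.5369 0.1222 0.1019]
side bore_mouth 0.58 [0.5394 0.122  0.0945]
side bore_mouth 0.57 [0.7322 0.1699 0.0634]
```

View pics/c6.png

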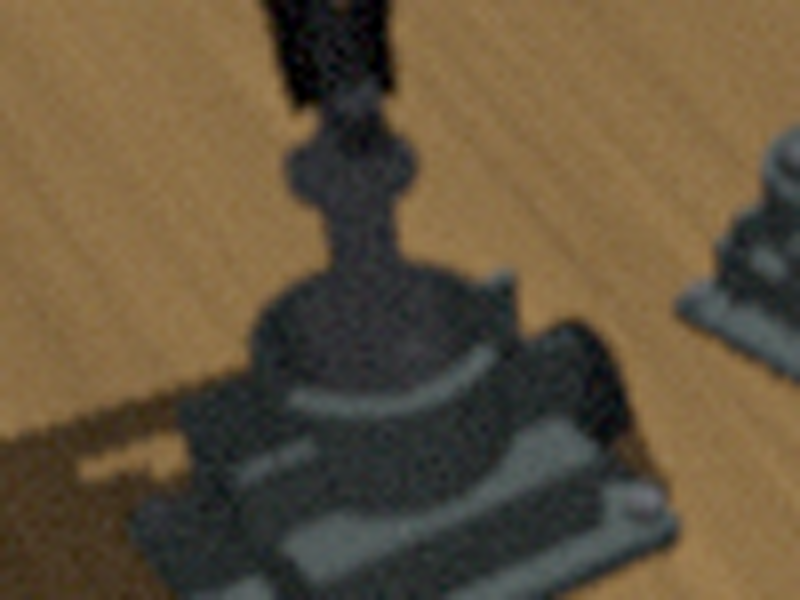

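The key's nose is over the sleeve near crop px (362,262), with the collar at (351,170). I'll check for tilt against the projected vertical.

```bash
python3 - <<'E'
from h import *
c=robot.camera("side")
for z in(101,110,125,141,147,165,187): print(z,((proj(c,np.array([538,122.1,z])/1000)+.5-[210,110])*8).round())
for p in([550,122,147],[526,122,147]): print(p,((proj(c,np.array(p)/1000)+.5-[210,110])*8).round())
# measured shank edges by row
g=c["img"].astype(int)[...,0]-c["img"].astype(int)[...,2]
for y in(119,121,127,129,131,133,136,137,138,139,140,141): 
    x=np.where(g[y,235:275]<22)[0]+235; print(y,x.min() if len(x) else None,x.max() if len(x) else None)
E
```

```text
101 [368. 307.]
110 [364. 283.]
125 [358. 243.]
141 [351. 199.]
147 [348. 182.]
165 [340. 131.]
187 [330.  66.]
[550, 122, 147] [386. 170.]
[526, 122, 147] [311. 195.]
119 246 258
121 246 257
127 249 259
129 246 260
131 246 261
133 247 260
136 250 258
137 251 258
138 251 258
139 251 258
140 251 258
141 251 259
```

The key is vertical and lined up with the bore to within about 1.5 mm. Lowering gently.

Request:
move_arm(series="0 0 1 0 0 0;0 0 2 0 0 0;0 0 3 0 0 0;0 0 4 0 0 0;0 0 5 0 0 0;0 0 6 0 0 0;0 0 7 0 0 0;0 0 8 0 0 0")

```text
time: 14.05
position: [0.5388, 0.1221, 0.1573]
tool_rot: [0.772, 0.636, -0.0, -0.0]
ft_force: [-0.3, 0.3, -3.1]
grip_width: 0.0138
grip_force: 40.0
```

Request:
move_arm(series="0 0 0.7 0 0 0;0 0 1.4 0 0 0;0 0 2.1 0 0 0;0 0 2.8 0 0 0;0 0 3.5 0 0 0;0 0 4 0 0 0")

```text
time: 14.55
position: [0.539, 0.1224, 0.1536]
tool_rot: [0.772, 0.636, 0.0, -0.0]
ft_force: [-0.1, 0.4, -0.9]
grip_width: 0.0139
grip_force: 40.0
```

```bash
python3 go.py 538.7 122.5 149.4 79
```

```text
t 14.55 pos [539.  122.4 153.6] head 78.98 zaxis [ 7.e-04  6.e-04 -1.e+00] F [-0.1  0.4 -0.9] M [ 0.27 -0.11 -0.05] w 0.013872904043510355
shift [ 0.  -0.3  4.2] az -0.0
```

Request:
move_arm(series="0 0 0 0 0 0;0 0 0.3 0 0 0;0 0 0.6 0 0 0;0 0 0.9 0 0 0;0 0 1 0 0 0;0 0 1 0 0 0")

```text
time: 15.05
position: [0.5393, 0.1224, 0.1533]
tool_rot: [0.772, 0.636, 0.001, 0.0]
ft_force: [-0.7, 2.7, 4.7]
grip_width: 0.0135
grip_force: 40.0
```

```bash
python3 go.py 538.7 122.5 149.4 79
```

```text
t 15.05 pos [539.3 122.4 153.3] head 78.99 zaxis [ 1.4e-03  5.0e-04 -1.0e+00] F [-0.7  2.7  4.7] M [0.41 0.13 0.05] w 0.013483636145179789
shift [ 0.  -0.6  3.9] az -0.0
```

Request:
move_arm(series="0.4 -0.1 -0.3 0 0 0;0.8 -0.3 -0.5 0 0 0;1.2 -0.4 -0.5 0 0 0;1.2 -0.4 -0.3 0 0 0;1.2 -0.4 0 0 0 0;1.2 -0.4 0 0 0 0")

```text
time: 15.55
position: [0.5392, 0.1231, 0.1532]
tool_rot: [0.772, 0.636, 0.0, 0.001]
ft_force: [-0.5, 0.4, 6.3]
grip_width: 0.0139
grip_force: 40.0
```

```bash
python3 go.py 538.7 122.5 149.4 79
```

```text
t 15.55 pos [539.2 123.1 153.2] head 79.01 zaxis [ 1.4e-03 -7.0e-04 -1.0e+00] F [-0.5  0.4  6.3] M [-0.08  0.03  0.01] w 0.013857359889992015
shift [-0.6 -0.4  3.8] az 0.0
```

Lateral force is gone and the square rests lightly on the rim at about 5 mm depth. I'll turn gently to feel for the angle.

Request:
move_arm(series="0 0 0 0 0 -1;0 0 0 0 0 -2;0 0 0 0 0 -3;0 0 0 0 0 -4;0 0 0 0 0 -4;0 0 0 0 0 -4")

```text
time: 16.05
position: [0.5388, 0.1232, 0.153]
tool_rot: [0.749, 0.663, 0.0, 0.0]
ft_force: [-0.6, 0.3, 6.3]
grip_width: 0.0134
grip_force: 40.0
```

```bash
python3 go.py 538.7 122.5 149.4 79
```

```text
t 16.05 pos [538.8 123.2 153. ] head 82.99 zaxis [ 4.e-04 -3.e-04 -1.e+00] F [-0.6  0.3  6.3] M [ 0.02  0.17 -0.05] w 0.013446985109443187
shift [-0.7  0.   3.6] az 4.0
```

Request:
move_arm(series="0 0 0 0 0 1;0 0 0 0 0 2;0 0 0 0 0 3;0 0 0 0 0 4;0 0 0 0 0 5;0 0 0 0 0 6;0 0 0 0 0 7;0 0 0 0 0 8")

```text
time: 16.72
position: [0.5397, 0.1232, 0.153]
tool_rot: [0.794, 0.608, 0.001, 0.001]
ft_force: [0.3, 0.2, 5.2]
grip_width: 0.0139
grip_force: 40.0
```

```bash
python3 go.py 538.7 122.5 149.4 79
```

```text
t 16.7167 pos [539.7 123.2 153. ] head 74.94 zaxis [ 2.5e-03 -3.0e-04 -1.0e+00] F [0.3 0.2 5.2] M [-0.01 -0.26  0.03] w 0.013886633517356516
shift [-0.9 -0.8  3.6] az -4.1
```

Request:
move_arm(series="0 0 0 0 0 -1;0 0 0 0 0 -2;0 0 0 0 0 -3;0 0 0 0 0 -4;0.4 0 0 0 0 -4;0.8 0 0 0 0 -4;0.8 0 0 0 0 -4")

```text
time: 17.3
position: [0.5393, 0.1237, 0.1529]
tool_rot: [0.772, 0.636, 0.0, 0.001]
ft_force: [-0.1, -0.9, 5.7]
grip_width: 0.0141
grip_force: 40.0
```

```bash
python3 go.py 538.7 122.5 149.4 79
```

```text
t 17.3 pos [539.3 123.7 152.9] head 79.0 zaxis [ 0.001 -0.001 -1.   ] F [-0.1 -0.9  5.7] M [-0.27 -0.07 -0.03] w 0.01405311585423181
shift [-1.3 -0.3  3.5] az -0.0
```

Request:
move_arm(series="0.3 0 0 0 0 0;0.6 0 0 0 0 0;0.9 0 0 0 0 0;1 0 0 0 0 0;1 0 0 0 0 0")

```text
time: 17.72
position: [0.5395, 0.1245, 0.1528]
tool_rot: [0.772, 0.636, -0.0, 0.001]
ft_force: [-1.2, -0.8, 5.2]
grip_width: 0.0136
grip_force: 40.0
```

```bash
python3 go.py 538.7 122.5 149.4 79
```

```text
t 17.7167 pos [539.5 124.5 152.8] head 79.0 zaxis [ 9.0e-04 -1.4e-03 -1.0e+00] F [-1.2 -0.8  5.2] M [-0.37 -0.07 -0.  ] w 0.013595279589414538
shift [-2.1 -0.4  3.4] az 0.0
```

Request:
move_arm(series="-0.2 -0.4 0.3 0 0 0;-0.2 -0.8 0.3 0 0 0;-0.2 -1.2 0.3 0 0 0;-0.2 -1.5 0.3 0 0 0;-0.2 -1.5 0.3 0 0 0")

```text
time: 18.13
position: [0.539, 0.1245, 0.1528]
tool_rot: [0.772, 0.636, 0.001, 0.002]
ft_force: [1.7, -1.1, 5.8]
grip_width: 0.0139
grip_force: 40.0
```

```bash
python3 go.py 538.7 122.5 149.4 79
```

```text
t 18.1333 pos [539.  124.5 152.8] head 79.01 zaxis [ 0.0034 -0.0014 -1.    ] F [ 1.7 -1.1  5.8] M [-0.35 -0.37 -0.06] w 0.013945194021436276
shift [-2.   0.1  3.4] az 0.0
```

Request:
move_arm(series="0 0.5 0 0 0 0;0 1 0 0 0 0;0 1.5 0 0 0 0;0 2 0 0 0 0;0 2.5 0 0 0 0;0 3 0 0 0 0;0 3 0 0 0 0")

```text
time: 18.72
position: [0.54, 0.1243, 0.1527]
tool_rot: [0.772, 0.636, -0.001, -0.0]
ft_force: [-2.0, 0.3, 9.0]
grip_width: 0.0141
grip_force: 40.0
```

```bash
python3 go.py 538.7 122.5 149.4 79
```

```text
t 18.7167 pos [540.  124.3 152.7] head 78.98 zaxis [-1.2e-03 -7.0e-04 -1.0e+00] F [-2.   0.3  9. ] M [-0.19  0.31 -0.01] w 0.014059276823773052
shift [-2.  -0.9  3.3] az -0.0
```

I'll lift slightly so the nose alone sits in the bore, then feel the walls without friction.

Request:
move_arm(series="0 -0.5 -1 0 0 0;0 -1 -2 0 0 0;0 -1.5 -3 0 0 0;0 -1.5 -3.5 0 0 0;0 -1.5 -3.5 0 0 0;0 -1.5 -3.5 0 0 0")

```text
time: 19.22
position: [0.5386, 0.1249, 0.1551]
tool_rot: [0.772, 0.636, -0.0, -0.0]
ft_force: [0.2, -0.6, -1.6]
grip_width: 0.0137
grip_force: 40.0
```

```bash
python3 go.py 538.7 122.5 149.4 79
```

```text
t 19.2167 pos [538.6 124.9 155.1] head 78.99 zaxis [-0.0011 -0.     -1.    ] F [ 0.2 -0.6 -1.6] M [-0.01 -0.05  0.01] w 0.013652301435514892
shift [-2.4  0.6  5.7] az -0.0
```

Request:
move_arm(series="0 0.8 0 0 0 0;0 1.6 0 0 0 0;0 2.4 0 0 0 0;0 3 0 0 0 0;0 3 0 0 0 0")

```text
time: 19.63
position: [0.5422, 0.1243, 0.1557]
tool_rot: [0.772, 0.636, 0.0, 0.0]
ft_force: [0.6, 0.4, -2.6]
grip_width: 0.0143
grip_force: 40.0
```

```bash
python3 go.py 538.7 122.5 149.4 79
```

```text
t 19.6333 pos [542.2 124.3 155.7] head 78.99 zaxis [ 3.e-04 -0.e+00 -1.e+00] F [ 0.6  0.4 -2.6] M [ 0.   -0.08 -0.04] w 0.014299971844070593
shift [-2.5 -3.1  6.3] az -0.0
```

Request:
move_arm(series="0 -1 0 0 0 0;0 -2 0 0 0 0;0 -3 0 0 0 0;0 -4 0 0 0 0;0 -5 0 0 0 0;0 -6 0 0 0 0;0 -6 0 0 0 0")

```text
time: 20.22
position: [0.536, 0.1256, 0.1558]
tool_rot: [0.772, 0.636, 0.0, 0.0]
ft_force: [-0.2, 0.4, -2.9]
grip_width: 0.0137
grip_force: 40.0
```

```bash
python3 go.py 538.7 122.5 149.4 79
```

```text
t 20.2167 pos [536.  125.6 155.8] head 79.0 zaxis [ 4.e-04 -0.e+00 -1.e+00] F [-0.2  0.4 -2.9] M [ 0.03 -0.13  0.01] w 0.013736191866659447
shift [-2.5  3.2  6.4] az -0.0
```

Request:
move_arm(series="0 0 0.5 0 0 0;0 0 1 0 0 0;0 0 1.4 0 0 0;0 0 1.4 0 0 0;0 0 1.4 0 0 0")

```text
time: 20.63
position: [0.5366, 0.1255, 0.1545]
tool_rot: [0.772, 0.636, 0.0, 0.0]
ft_force: [1.6, -0.5, -2.2]
grip_width: 0.0138
grip_force: 40.0
```

```bash
python3 go.py 538.7 122.5 149.4 79
```

```text
t 20.6333 pos [536.6 125.5 154.5] head 78.99 zaxis [ 0.0012 -0.     -1.    ] F [ 1.6 -0.5 -2.2] M [ 0.   -0.31  0.06] w 0.013763475784079018
shift [-2.5  2.6  5.1] az -0.0
```

Request:
move_arm(series="0 1 0 0 0 0;0 2 0 0 0 0;0 3 0 0 0 0;0 4 0 0 0 0;0 5 0 0 0 0;0 6 0 0 0 0;0 6 0 0 0 0")

```text
time: 21.22
position: [0.5417, 0.1244, 0.1541]
tool_rot: [0.772, 0.636, -0.0, -0.0]
ft_force: [-0.2, 0.2, -2.2]
grip_width: 0.0138
grip_force: 40.0
```

```bash
python3 go.py 538.7 122.5 149.4 79
```

```text
t 21.2167 pos [541.7 124.4 154.1] head 78.99 zaxis [-9.e-04  1.e-04 -1.e+00] F [-0.2  0.2 -2.2] M [ 0.05 -0.03  0.05] w 0.01380366282279484
shift [-2.4 -2.6  4.7] az -0.0
```

Request:
move_arm(series="0 -1 0 0 0 0;0 -2 0 0 0 0;0 -2.5 0 0 0 0;1 -2.5 0 0 0 0;2 -2.5 0 0 0 0;3 -2.5 0 0 0 0;3 -2.5 0 0 0 0;3 -2.5 0 0 0 0")

```text
time: 21.88
position: [0.5401, 0.1278, 0.1543]
tool_rot: [0.772, 0.636, 0.0, 0.0]
ft_force: [0.2, 0.1, -1.3]
grip_width: 0.0139
grip_force: 40.0
```

```bash
python3 go.py 538.7 122.5 149.4 79
```

```text
t 21.8833 pos [540.1 127.8 154.3] head 79.01 zaxis [ 2.e-04 -1.e-04 -1.e+00] F [ 0.2  0.1 -1.3] M [-0.04 -0.04 -0.04] w 0.013884703579767621
shift [-5.5 -0.4  4.9] az 0.0
```

Request:
move_arm(series="-1 0 0 0 0 0;-2 0 0 0 0 0;-3 0 0 0 0 0;-4 0 0 0 0 0;-5 0 0 0 0 0;-6 0 0 0 0 0;-6 0 0 0 0 0")

```text
time: 22.47
position: [0.539, 0.1221, 0.1543]
tool_rot: [0.772, 0.636, 0.0, -0.0]
ft_force: [0.1, 1.6, -2.4]
grip_width: 0.0134
grip_force: 40.0
```

```bash
python3 go.py 538.7 122.5 149.4 79
```

```text
t 22.4667 pos [539.  122.1 154.3] head 78.96 zaxis [ 3.e-04  9.e-04 -1.e+00] F [ 0.1  1.6 -2.4] M [ 0.39 -0.1   0.04] w 0.013354235038870774
shift [ 0.3 -0.4  4.9] az -0.0
```

Request:
move_arm(series="1.5 0 0 0 0 0;3 0 0 0 0 0;4.5 0 0 0 0 0;6 0 0 0 0 0;7 0 0 0 0 0;7.5 0 0 0 0 0;7.5 0 0 0 0 0")

```text
time: 23.05
position: [0.5402, 0.1289, 0.1543]
tool_rot: [0.771, 0.636, -0.0, 0.0]
ft_force: [-0.8, -2.1, -1.8]
grip_width: 0.0136
grip_force: 40.0
```

```bash
python3 go.py 539.4 125 149.4 79
```

```text
t 23.05 pos [540.2 128.9 154.3] head 79.02 zaxis [-4.e-04 -1.e-03 -1.e+00] F [-0.8 -2.1 -1.8] M [-0.56  0.06  0.  ] w 0.01357205734495458
shift [-4.  -0.1  4.9] az 0.0
```

The nose-wall feel gives the bore centre at about (539.7,125.5), about 2 mm further in y than assumed. I'll centre there and lower.

Request:
move_arm(series="-1.3 0 0 0 0 0;-2.6 0.1 0 0 0 0;-3.9 0.2 0 0 0 0;-3.9 0.2 0.8 0 0 0;-3.9 0.2 1.6 0 0 0;-3.9 0.2 2.4 0 0 0;-3.9 0.2 3 0 0 0;-3.9 0.2 3 0 0 0")

```text
time: 23.72
position: [0.5397, 0.1255, 0.1511]
tool_rot: [0.772, 0.636, -0.0, -0.0]
ft_force: [0.1, 0.6, -2.2]
grip_width: 0.0142
grip_force: 40.0
```

```bash
python3 go.py 539.7 125.5 149.4 79
```

```text
t 23.7167 pos [539.7 125.5 151.1] head 78.99 zaxis [-3.e-04  1.e-04 -1.e+00] F [ 0.1  0.6 -2.2] M [-0.06 -0.08 -0.03] w 0.01421258879281602
shift [0.  0.  1.7] az -0.0
```

Depth is about 7.3 mm with no contact force, so the square is going in. I'll continue gently.

Request:
move_arm(series="0 0 0.8 0 0 0;0 0 1.6 0 0 0;0 0 2.4 0 0 0;0 0 3.2 0 0 0;0 0 4 0 0 0;0 0 4 0 0 0")

```text
time: 24.22
position: [0.5396, 0.1254, 0.147]
tool_rot: [0.772, 0.636, -0.0, -0.0]
ft_force: [-0.7, -0.3, -3.6]
grip_width: 0.0136
grip_force: 40.0
```

```bash
python3 go.py 539.7 125.5 117.4 79
```

```text
t 24.2167 pos [539.6 125.4 147. ] head 78.99 zaxis [-4.e-04 -0.e+00 -1.e+00] F [-0.7 -0.3 -3.6] M [-0.03 -0.05 -0.01] w 0.013578211755478742
shift [ 0.1  0.1 29.6] az -0.0
```

Request:
move_arm(series="0 0 1.2 0 0 0;0 0 2.4 0 0 0;0 0 3.6 0 0 0;0 0 4.8 0 0 0;0 0 6 0 0 0;0 0 7.2 0 0 0;0 0 8.4 0 0 0;0 0 9 0 0 0")

```text
time: 24.88
position: [0.5397, 0.1254, 0.138]
tool_rot: [0.772, 0.636, -0.0, -0.0]
ft_force: [-0.3, -0.0, -2.3]
grip_width: 0.0142
grip_force: 40.0
```

```bash
python3 go.py 539.7 125.5 113.4 79
```

```text
t 24.8833 pos [539.7 125.4 138. ] head 78.99 zaxis [-3.e-04  0.e+00 -1.e+00] F [-0.3 -0.  -2.3] M [ 0.01 -0.08 -0.02] w 0.01421049283304958
shift [ 0.1  0.  24.6] az -0.0
```

Request:
move_arm(series="0 0 1.2 0 0 0;0 0 2.4 0 0 0;0 0 3.6 0 0 0;0 0 4.8 0 0 0;0 0 6 0 0 0;0 0 7.2 0 0 0;0 0 8.4 0 0 0;0 0 9.6 0 0 0")

```text
time: 25.55
position: [0.5398, 0.1254, 0.1285]
tool_rot: [0.772, 0.636, -0.0, -0.0]
ft_force: [-0.7, 0.2, -2.4]
grip_width: 0.0136
grip_force: 40.0
```

```bash
python3 go.py 539.7 125.5 113.4 79
```

```text
t 25.55 pos [539.8 125.4 128.5] head 78.99 zaxis [-0. -0. -1.] F [-0.7  0.2 -2.4] M [-0.04 -0.11 -0.01] w 0.013579650840568913
shift [ 0.1 -0.1 15.1] az -0.0
```

Request:
move_arm(series="0 0 1.2 0 0 0;0 0 2.4 0 0 0;0 0 3.6 0 0 0;0 0 4.8 0 0 0;0 0 6 0 0 0;0 0 7.2 0 0 0;0 0 8.4 0 0 0;0 0 9.6 0 0 0")

```text
time: 26.22
position: [0.5398, 0.1254, 0.1189]
tool_rot: [0.772, 0.636, -0.0, 0.0]
ft_force: [0.1, 0.7, -2.9]
grip_width: 0.0137
grip_force: 40.0
```

```bash
python3 go.py 539.7 125.5 113.4 79
```

```text
t 26.2167 pos [539.8 125.4 118.9] head 78.99 zaxis [ 0. -0. -1.] F [ 0.1  0.7 -2.9] M [-0.03 -0.03 -0.03] w 0.013666628202349283
shift [ 0.1 -0.1  5.5] az -0.0
```

Free all the way to about 39.5 mm depth. Now the last few millimetres, until the collar takes the load.

Request:
move_arm(series="0 0 0.8 0 0 0;0 0 1.6 0 0 0;0 0 2.4 0 0 0;0 0 3.2 0 0 0;0 0 4 0 0 0;0 0 4.6 0 0 0;0 0 5.2 0 0 0;0 0 5.2 0 0 0")

```text
time: 26.88
position: [0.5397, 0.1254, 0.1137]
tool_rot: [0.772, 0.636, -0.0, -0.0]
ft_force: [-0.1, -0.1, -2.0]
grip_width: 0.0138
grip_force: 40.0
```

```bash
python3 go.py 539.7 125.5 113.4 79
```

```text
t 26.8833 pos [539.7 125.4 113.7] head 78.99 zaxis [-3.e-04 -0.e+00 -1.e+00] F [-0.1 -0.1 -2. ] M [ 0.06 -0.08  0.04] w 0.01379370884840105
shift [ 0.1 -0.   0.3] az -0.0
```

Request:
move_arm(series="0 0 0.3 0 0 0;0 0 0.6 0 0 0;0 0 0.9 0 0 0;0 0 1.2 0 0 0;0 0 1.2 0 0 0;0 0 1.2 0 0 0")

```text
time: 27.38
position: [0.5398, 0.1253, 0.1135]
tool_rot: [0.772, 0.636, 0.0, 0.0]
ft_force: [-1.6, -0.4, 5.8]
grip_width: 0.0138
grip_force: 40.0
```

```bash
python3 go.py 539.7 125.5 113.4 79
```

```text
t 27.3833 pos [539.8 125.3 113.5] head 79.0 zaxis [ 4.e-04 -2.e-04 -1.e+00] F [-1.6 -0.4  5.8] M [-0.06  0.36  0.01] w 0.0138358571538922
shift [ 0.1 -0.1  0.1] az 0.0
```

The collar is home: 113.5 against an expected 113.4, with about 9 N of load. I'll ease off, open and retreat.

Request:
move_arm(series="0 0 -0.3 0 0 0;0 0 -0.7 0 0 0;0 0 -0.7 0 0 0;0 0 -0.7 0 0 0")

```text
time: 27.72
position: [0.5398, 0.1254, 0.1135]
tool_rot: [0.772, 0.636, 0.0, 0.0]
ft_force: [-2.4, -0.7, 3.3]
grip_width: 0.0139
grip_force: 40.0
```

Request:
move_arm(series="0 0 0 0 0 0;0 0 0 0 0 0;0 0 0 0 0 0;0 0 0 0 0 0;0 0 0 0 0 0;0 0 0 0 0 0;0 0 0 0 0 0;0 0 0 0 0 0", jaw=0.7)

```text
time: 28.38
position: [0.5398, 0.1254, 0.1133]
tool_rot: [0.772, 0.636, 0.0, 0.0]
ft_force: [0.3, -0.6, -0.3]
grip_width: 0.0573
grip_force: 0.0
```

Request:
move_arm(series="0 0 0 0 0 0;0 0 0 0 0 0;0 0 0 0 0 0;0 0 -5 0 0 0;0 0 -15 0 0 0;0 0 -30 0 0 0;0 0 -45 0 0 0;0 0 -60 0 0 0")

```text
time: 29.05
position: [0.5399, 0.1254, 0.1749]
tool_rot: [0.772, 0.636, 0.0, 0.0]
ft_force: [0.5, -0.5, -0.1]
grip_width: 0.0609
grip_force: 0.0
```

Request:
move_arm(series="0 0 -12 0 0 0;-30 0 -20 0 0 0;-65 0 -30 0 0 0;-100 0 -35 0 0 0;-130 0 -35 0 0 0;-150 0 -35 0 0 0;-160 0 -35 0 0 0;-160 0 -35 0 0 0")

```text
time: 29.72
position: [0.5093, -0.0334, 0.2092]
tool_rot: [0.773, 0.635, 0.0, 0.001]
ft_force: [-0.6, -0.2, -0.0]
grip_width: 0.0609
grip_force: 0.0
```

```bash
python3 go.py 539.7 125.5 113.4 79; python3 - <<'E'
from h import *
im=[]
for n in("top","side"):
    c=robot.camera(n); u=proj(c,[.5397,.1254,.12]).astype(int); print(n,u)
    im.append(cv2.resize(c["img"][u[1]-40:u[1]+40,u[0]-40:u[0]+40],(400,400),interpolation=2))
    for t in("key_bar","bore_mouth","jar_c","wrench_grip","screwdriver_grip"):
        for d in robot.tip_of(c,t)[:1]: print(n,t,round(d["p"],2),np.round(d["xyz"],4))
save("c7",np.hstack(im))
E
```

```text
t 29.7167 pos [509.3 -33.4 209.2] head 78.82 zaxis [ 1.2e-03 -6.0e-04 -1.0e+00] F [-0.6 -0.2 -0. ] M [-0.03 -0.09  0.  ] w 0.06091334343581745
shift [161.8  -1.2  95.7] az -0.2
top [205 208]
top key_bar 0.61 [0.5398 0.1256 0.1358]
top bore_mouth 0.59 [0.5388 0.1199 0.0936]
top jar_c 0.85 [ 0.7286 -0.0026  0.0366]
top wrench_grip 0.91 [ 0.411  -0.012   0.0021]
top screwdriver_grip 0.61 [ 0.4717 -0.3953  0.0145]
side [254 140]
side key_bar 0.5 [0.5425 0.1298 0.1324]
side bore_mouth 0.96 [0.5381 0.1233 0.0923]
side jar_c 0.67 [ 0.475  -0.3936  0.0131]
side wrench_grip 0.93 [ 0.419  -0.0195  0.0005]
side screwdriver_grip 0.94 [ 0.4752 -0.3908  0.0157]
```

View pics/c7.png

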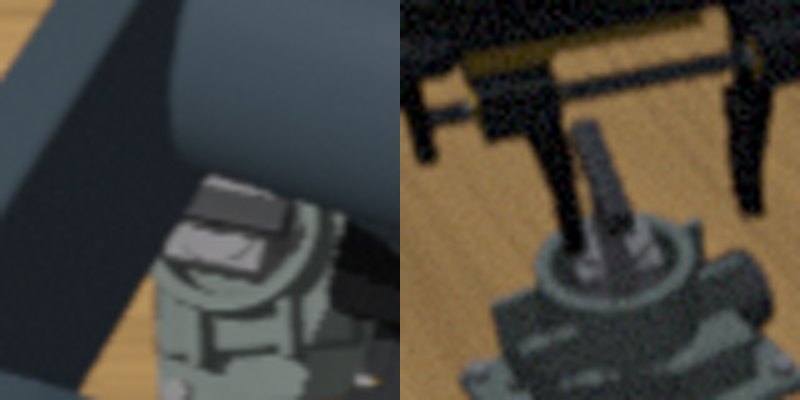

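The key stands upright in the sleeve (crop px (240,210) top, (600,190) side), with the bar at z≈0.136 as expected when home. The bystanders are where they were and the gripper is clear, so I'm handing in.

```bash
python3 -c "
from rig import robot
print(robot.hand_in())"
```

```text
the job is handed in; nothing more can be done
None
```

The drive key is in the larger gearbox's sleeve, measured fully home (collar on the mouth) and released; the arm is clear, the jar, wrench and screwdriver read unmoved, and the job was handed in at about 30 s with no verdict returned.

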